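Load the label roll, then hold the clip open over the order card

ROBOT

A 7-joint arm with a two-finger parallel gripper is mounted at the origin on the work surface. World frame = base frame: x ahead of the robot, y to its left, z up, the work surface at z = 0. Lengths are in mm, angles in degrees, forces in N, time in s.
With the tool pointing down it reaches from about 425 to 1025 mm from the base axis. Payload 3.6 kg.
Tool frame: the origin (TCP) lies at the very end of the fingers, on their centre line; the grasp point (between the pads) lies 19 mm behind it; z points along the fingers, y is the direction in which the jaws open and shut (so a half turn about z gives the same grasp; the last joint's range is limited). The gripper opens to 85 mm and grips with 20 to 120 N. Pads are 22 mm wide; open, the fingers measure 114 mm over their backs; the gripper's body (76 mm by 85 mm) begins 54 mm behind the grasp point. The pads swing forward as they close: fully open they stand 13 mm farther back than shut.
Start: joints at [-74.57, 33.873, 2.773, 92.16, -1.908, 54.013, -1.931], TCP at [257.293, 677.813, 231.302] pointing down, gripper open.
Joint ranges: [-153.93, 153.93], [-27.13, 128.08], [-72.61, 78.16], [10.71, 143.7], [-87.88, 267.88], [4.46, 118.87], [-176.78, 176.78]. Speed limits (degrees/s): [147.25, 147.25, 180, 180, 180, 180, 180].

INTERFACE

Orientations are given as a 3x3 rotation matrix whose columns are the frame's x, y, z axes.
In Python, from rig import bot gives the robot as it stands. Calls block until the motion is done:
- bot.reach(position, orientation): joint-space move of the TCP to a pose.
- bot.movel(position, frame=None, rate=150, f_stop=None): straight line of the TCP; frame=None keeps the orientation; rate is the mean speed in mm/s. With f_stop (N) it stops when the force on the tool has changed by that much, and returns True; else False.
- bot.goto_joints(angles): joint-space move.
- bot.open_gripper() and bot.close_gripper(f_grip=None): open the fingers fully, or close them until they stop; f_grip is the grip in N (None keeps the last).
- bot.dwell(seconds).
- bot.ik(position, orientation): joint angles nearest the present ones, or None.
- bot.observe(): the state.
- bot.read_camera(name): name is "scene" or "top" or "wrist"; returns (picture, depth): 480x640x3 uint8, red, green, blue; 480x640 float32, mm along the optical axis (not along the pixel's ray), 0 where there is no reading.
- bot.camera_params(name): a dict with "fovy" (degrees; the focal length in pixels is half the picture's height over the tangent of half this angle, whatever the lens; pixels are square), "cx", "cy" (the principal point, pixels), "cam_to_world" (4x4, takes a point from camera to world coordinates). Camera axes: x right, y down, z forward; pixel columns grow to the right and rows downward; lengths in mm; the calibration is good to about 2 mm. A picture is of the moment at which its call begins: read the wrist's pose just before it. camera_params takes no time and is no camera call; for the wrist camera it gives the pose at the moment of the call.
A pose or a line that the arm cannot do raises bot.MotionError and nothing moves.
- bot.finish_job(): hands the job in, once; it reports no verdict.
The state is a dict: "clock": time; "joint_positions": joint angles; "joint_vel": joint speeds; "joint_efforts": joint torques, N m; "ee_pos": TCP position; "eef_rot": TCP orientation; "force": force on the tool from outside, world axes, zero at the start; "wrist_torque": the same for the moment, N m; "opening": finger opening in mm.
Only numpy, scipy, OpenCV 4.12 (cv2) and the standard library are available. Lean on these libraries where they do the work, as an engineer would, in place of code of your own. Each camera call takes 0.05 s, during which the arm holds its last target. There are 200 camera calls.

TASK

Set this dispatch bench up for the next order: put the roll of white labels fully down on the upright spindle and let go of it, then take the orange spring clip off its parking blade by squeezing its two grips together. Carry it to the yellow order card and keep it squeezed wide open, upright and square to the card, over about the middle of the card's top edge, with the card's edge between the open jaws and the clip touching neither the card nor its stand, so that a colleague can slip the packing list in. The job ends while you are still holding the clip open there: do not let go, and do not disturb the brown tape roll, the carton or the green tub.

Things in the scene. Friction and masses are not known exactly. Their poses are not given: they have to be found in the camera images.
- label_roll: White label roll on a cardboard core, standing on its end, loose, about 150 g (varies): outer diameter 56, height 50, a through hole of diameter 26 along its axis. Origin at its centre, half-way up; z along its axis (up). Can be gripped across its diameter.
- seat (a point): Label holder, fixed: blue round foot of diameter 96, 12 high, with an upright steel spindle of diameter 20 standing in its middle, spindle top (rounded) 72 above the bench. This point is on the spindle's axis on the top face of the foot, where the roll's underside comes to rest; z up. A seated roll's centre is 25 above it.
- clip: Orange spring clip like a big clothes-peg, loose, 70 g, parked upright, jaws down, pinching a blade. Two mirrored levers on a cross axle. Origin on the axle; z up (jaws to grips), y along the axle, x the way the jaws part. Jaw tips 38 below the origin, jaws 40 wide (y), free space between them from the tips to 30 above. Clip top 38 above the origin. It springs shut when released.
- clip_grip (a point): Half-way between the clip's two grips, black bars (diameter 8, 30 long in y) 34 above the clip's origin; same axes. Squeeze here along x: the grips measure 52 over their outsides at rest and 33 at the stop; it takes about 5 N to start and 10 N to reach the stop.
- clip_mouth (a point): Point half-way between the clip's jaw tips (38 below the clip's origin), same axes as the clip. The tips stand 2 apart when shut, 23 at the stop.
- jaw_a (a joint): Opening angle of the clip's lever on its -x side: 0 shut, 0.28 rad at the stop; spring closes it. The two levers are geared together and open equally.
- jaw_b (a joint): Opening angle of the clip's lever on its +x side: 0 shut, 0.28 rad at the stop.
- clip_park: Fixed parking block of dark wood, 60 (x) by 110 (y) by 18 high, with an upright steel blade 4 thick (x), 70 long (y), reaching 42 above the bench. Origin at the centre of its underside, z up. The clip starts astride the blade near its middle, its tips at the block's top, its x along the block's x.
- card_stand: Fixed stand: dark steel foot 50 (x) by 130 (y) by 22 high holding an upright rigid yellow order card, 4 thick (x), 110 long (y), its top edge level and 95 above the bench. Origin at the centre of its underside, z up.
- card_edge (a point): Middle of the card's top edge, 95 above the bench; x is across the card's thickness, y along the edge, z up.
- tape_roll: Bystander: brown parcel-tape roll standing on its end, diameter 66, 45 high, loose. Origin at its centre.
- carton: Bystander: small carton, 70 by 100 by 45 high, with a pale tape strip, loose. Origin at the centre of its underside.
- tub: Bystander: open green tub, diameter 64, 55 high, loose. Origin at the centre of its underside.
There are look-alikes about, which are no part of the job. Of the things like the part that bears seat, leave any that is pink or red; of the rest the smaller one is meant.

How it is judged (in metres and radians):
On the way, in this order (a step that is already met when the one before it is completed fails the run):
1. the label roll is fully down on the spindle and released (horizontal distance between label_roll and seat below 0.006 m and z of label_roll in the frame of seat between 0.022 and 0.029 m and angle between label_roll's own z axis and vertical below 0.1 rad and contact force between the fingers and label_roll below 0.1 N), for 0.2 s.
2. the clip is squeezed open in the fingers and lifted clear of its parking blade (z of clip_mouth in the frame of clip_park above 0.047 m and value of joint jaw_a above 0.12 rad and contact force between the fingers and clip above 2 N and contact force between clip and clip_park below 0.1 N), for 0.1 s.
At the end, for the whole second after the job is handed in: Held in the fingers (2 N+), levers open 0.17 rad or more, at rest; upright and square to the card within 0.25 rad; jaw tips 4-30 mm below the card edge, within 10 mm across and 20 mm along of its middle, touching nothing; roll seated (6 mm off axis, 4 mm up at most), untouched (all of step 1 and value of joint each of jaw_a, jaw_b above 0.17 rad and contact force between the fingers and clip above 2 N and contact force between clip and card_stand below 0.3 N and contact force between clip and clip_park below 0.1 N and x of clip_mouth in the frame of card_edge between -0.01 and 0.01 m and y of clip_mouth in the frame of card_edge between -0.02 and 0.02 m and z of clip_mouth in the frame of card_edge between -0.03 and -0.004 m and angle between clip's own z axis and vertical below 0.25 rad and angle between the x axis of clip and the x axis of card_edge, either way round below 0.25 rad and linear speed of clip below 0.02 m/s); the arm keeps its last pose, push and grip.
It fails at once if the brown tape roll is disturbed (moved over 25 mm or tipped) (distance of tape_roll from where it was at the start of the episode above 0.025 m or angle between tape_roll's own z axis and vertical above 0.3 rad).
It fails at once if the carton is disturbed (moved over 25 mm or tipped) (distance of carton from where it was at the start of the episode above 0.025 m or angle between carton's own z axis and vertical above 0.3 rad).
It fails at once if the green tub is disturbed (moved over 25 mm or tipped) (distance of tub from where it was at the start of the episode above 0.025 m or angle between tub's own z axis and vertical above 0.3 rad).
It also fails if it takes over 64 s, if anything falls off the work surface, if the arm or the gripper's body presses on something with over 40 N, if the wrist force passes 120 N, or if a joint passes its speed limit or range.

## Working session

There is one attempt and no reset: what is moved stays moved. The work goes in short steps, each a Python script; the robot and the scene stay as the last script left them, time stands still between calls to the robot, and variables do not carry over. Pictures are saved under pics/ and viewed, about 8 in all and at most 12, crops included, and the job is handed in when it is done.

```bash
ls; mkdir -p pics; python3 - <<'E'
from rig import bot
import cv2,numpy as np
for n in("top","scene"):
    im,d=bot.read_camera(n); cv2.imwrite(f"pics/{n}0.png",im[:,:,::-1]); np.savez(f"{n}0.npz",im=im,d=d)
    p=bot.camera_params(n); print(n,p, (d>0).mean())
    np.savez(f"{n}0.npz",im=im,d=d,K=[240/np.tan(np.radians(p["fovy"]/2)),p["cx"],p["cy"]],T=p["cam_to_world"])
print(bot.observe())
E
```

```text
pics
top {'fovy': 54.849865632265534, 'cx': 322.59345125674923, 'cy': 236.62788951533696, 'cam_to_world': array([[-2.76780297e-02, -9.95261486e-01,  9.32121280e-02,
         4.36157485e+02],
       [-9.99497977e-01,  2.89924214e-02,  1.27762957e-02,
        -7.41121698e+01],
       [-1.54182004e-02, -9.28117107e-02, -9.95564295e-01,
         9.85399106e+02],
       [ 0.00000000e+00,  0.00000000e+00,  0.00000000e+00,
         1.00000000e+00]])} 0.99595703125
scene {'fovy': 57.86484296022843, 'cx': 319.8938625569382, 'cy': 240.39329480546962, 'cam_to_world': array([[ 1.10929189e-01,  7.41211970e-01, -6.62041940e-01,
         1.18393036e+03],
       [ 9.93814259e-01, -7.91887777e-02,  7.78611394e-02,
        -1.44216432e+02],
       [ 5.28531658e-03, -6.66583793e-01, -7.45411372e-01,
         8.40433814e+02],
       [ 0.00000000e+00,  0.00000000e+00,  0.00000000e+00,
         1.00000000e+00]])} 0.995888671875
{'clock': 0.1, 'joint_positions': array([-74.57106815,  33.92029253,   2.76675722,  92.23065568,
        -1.90860521,  54.01463311,  -1.93218701]), 'joint_vel': array([ 0.0306693 , -0.11854176, -0.03919731, -0.25801331, -0.00351913,
        0.00669257, -0.03617185]), 'joint_efforts': array([ 4.00903722e-03, -5.49992216e+01,  1.55307826e+00, -1.98824573e+01,
        9.74357565e-03,  3.88416651e-03, -1.91884972e-06]), 'ee_pos': array([256.99341232, 677.09371788, 230.24666673]), 'eef_rot': array([[-9.34934015e-01,  3.54821039e-01, -6.47190005e-04],
       [ 3.54821615e-01,  9.34931918e-01, -1.98239751e-03],
       [-9.83177518e-05, -2.08304787e-03, -9.99997826e-01]]), 'force': array([-0.25320992,  0.36822569, -1.18654037]), 'wrist_torque': array([-0.03261102, -0.03319998,  0.0426289 ]), 'opening': 85.42670882205601}
```

View pics/top0.png

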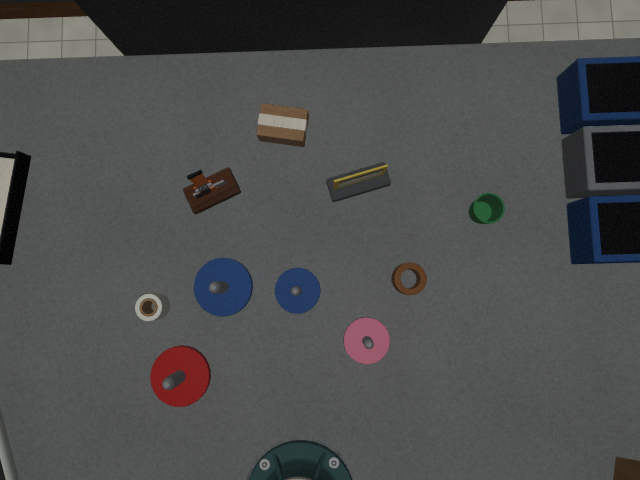

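View pics/scene0.png

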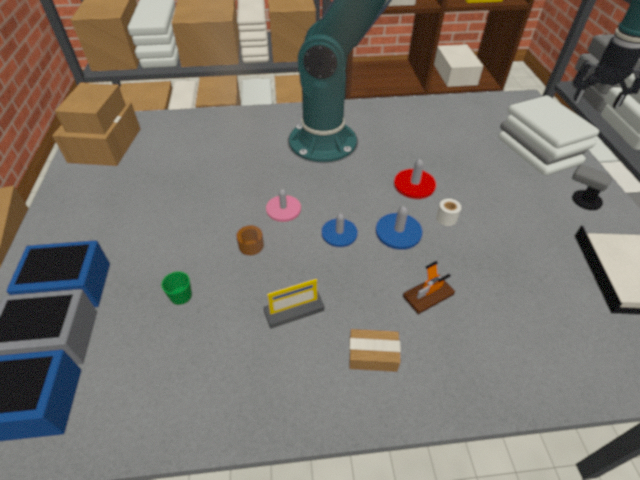

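Candidates for the seat: blue foot (298,290) small, blue (223,287) large, pink (367,341), red (180,376). Leaving pink and red, the smaller blue at (298,290) is meant. The label roll is at (149,307), the clip and its park at (207,188), the card at (360,178), the tape roll at (409,278), the carton at (283,125) and the tub at (487,208).

```bash
cat > vis.py <<'E'
import cv2,numpy as np
def ray(K,T,u,v,z):
    d=T[:3,:3]@np.array([(u-K[1])/K[0],(v-K[2])/K[0],1.]); return T[:3,3]+d*(z-T[2,3])/d[2]
def cloud(im,d,K,T):
    v,u=np.mgrid[:480,:640]; P=np.stack([(u-K[1])/K[0]*d,(v-K[2])/K[0]*d,d],-1)
    return P@T[:3,:3].T+T[:3,3]
def grab(bot,n):
    p=bot.camera_params(n); im,d=bot.read_camera(n)
    return im,d,[240/np.tan(np.radians(p["fovy"]/2)),p["cx"],p["cy"]],p["cam_to_world"]
def rect(pts): # xy points in mm -> centre,size,angle
    return cv2.minAreaRect(pts.astype(np.float32))
E
python3 - <<'E'
from vis import *
for n in("top","scene"):
    z=np.load(n+"0.npz"); im,d,K,T=z["im"],z["d"],z["K"],z["T"]
    P=cloud(im,d,K,T); h=cv2.cvtColor(im,cv2.COLOR_RGB2HSV); H,S,V=[h[...,i].astype(int) for i in range(3)]
    print(n)
    Z=P[...,2]; R=np.ones(Z.shape,bool)
    boxes={"top":dict(roll=(125,285,172,330),blue=(265,255,330,325),bigblue=(190,250,256,322),park=(170,155,250,220),card=(318,155,400,210),tape=(385,255,435,300),carton=(250,95,315,152),tub=(465,185,510,230)),
     "scene":dict(roll=(430,190,470,235),blue=(315,205,364,250),bigblue=(370,200,428,252),park=(395,255,465,318),card=(258,270,330,330),tape=(230,220,270,260),carton=(340,320,410,378),tub=(155,262,200,308))}[n]
    for k,(a,b,c,e) in boxes.items():
        s=np.s_[b:e,a:c]; p=P[s].reshape(-1,3); hh=h[s].reshape(-1,3).astype(int); m=p[:,2]>5
        if k=="card": m=(hh[:,0]>20)&(hh[:,0]<35)&(hh[:,1]>120)&(p[:,2]>(88 if n=="top" else 50))
        if k=="park": m=(p[:,2]>12)&(p[:,2]<24)
        if k=="roll": m=(p[:,2]>40)
        if "blue" in k: m=(p[:,2]>6)&(p[:,2]<18)
        q=p[m]
        if len(q)<5: print(k,len(q));continue
        r=rect(q[:,:2]); print(k,m.sum(),np.round(r[0]),np.round(r[1]),round(r[2],1),"z med/max",np.round(np.median(q[:,2])),np.round(np.percentile(q[:,2],99)))
        if "blue" in k:
            t=p[p[:,2]>60]; print("   spindle",np.round(t.mean(0)) if len(t) else None,len(t))
z=np.load("top0.npz");cv2.imwrite("pics/c1.png",np.hstack([cv2.resize(np.load(n+"0.npz")["im"][s][:,:,::-1],(400,400),interpolation=cv2.INTER_CUBIC) for n,s in(("top",np.s_[155:225,170:240]),("scene",np.s_[250:320,395:465]))]))
E
```

```text
top
roll 536 [400. 123.] [ 54. 397.] 2.6 z med/max 50.0 985.0
blue 1553 [425.  -1.] [102. 112.] 89.7 z med/max 13.0 17.0
   spindle [420. -17. 220.] 91
bigblue 2169 [428. 151.] [121. 121.] 69.9 z med/max 16.0 18.0
   spindle [430. 119. 200.] 179
park 1084 [634. 174.] [ 62. 110.] 24.3 z med/max 18.0 23.0
card 143 [565. -98.] [ 80. 250.] 61.5 z med/max 95.0 613.0
tape 690 [ 434. -184.] [220.  82.] 88.5 z med/max 45.0 154.0
carton 1863 [634.   8.] [410. 123.] 5.8 z med/max 45.0 51.0
tub 791 [ 494. -262.] [ 73. 386.] 27.9 z med/max 35.0 59.0
scene
roll 256 [770.  70.] [ 54. 931.] 59.3 z med/max 48.0 840.0
blue 678 [420.  -6.] [92. 93.] 79.9 z med/max 10.0 15.0
   spindle [584. -35. 231.] 47
bigblue 1146 [433. 150.] [121. 119.] 70.1 z med/max 13.0 17.0
   spindle [483. 130. 126.] 126
park 748 [636. 173.] [ 60. 111.] 24.5 z med/max 16.0 21.0
card 387 [ 901. -166.] [101. 559.] 84.1 z med/max 84.0 95.0
tape 643 [ 795. -207.] [785.  65.] 4.5 z med/max 36.0 507.0
carton 1986 [965. -34.] [104. 479.] 75.5 z med/max 43.0 46.0
tub 746 [ 869. -292.] [693.  62.] 20.0 z med/max 36.0 55.0
```

View pics/c1.png

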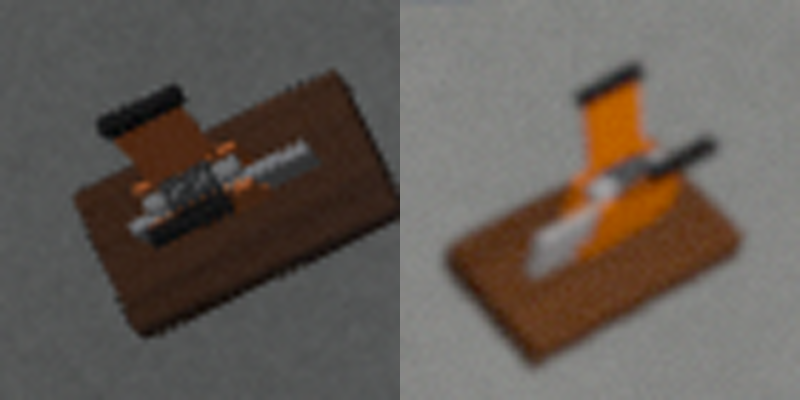

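The crop shows the clip astride the blade, offset a little toward the block's left end, with its axle along the block's long side. I'll filter the depth outliers, refine the numbers and check reach.

```bash
cat >> vis.py <<'E'
def hsv(im): return cv2.cvtColor(im,cv2.COLOR_RGB2HSV).astype(int)
def circ(pts): # hull -> circle
    h=cv2.convexHull(pts.astype(np.float32))[:,0]; A=np.c_[2*h,np.ones(len(h))]; s=np.linalg.lstsq(A,(h**2).sum(1),rcond=None)[0]
    return s[:2],2*np.sqrt(s[2]+s[:2]@s[:2])
E
python3 - <<'E'
from vis import *
from rig import bot
for n in("top","scene"):
    z=np.load(n+"0.npz"); im,d,K,T=z["im"],z["d"],z["K"],z["T"]
    P=cloud(im,d,K,T); h=hsv(im); H,S,V=h[...,0],h[...,1],h[...,2]; X,Y,Z=P[...,0],P[...,1],P[...,2]
    near=lambda x,y,r:(np.hypot(X-x,Y-y)<r)&(d>0)
    r=near(395,308,150)&(Z>46)&(Z<55)&(S<60)&(V>110)&(Y>240); print(n,"roll",r.sum(),*circ(P[r][:,:2]),np.median(Z[r]))
    b=near(422,-3,70)&(H>95)&(H<125)&(S>120)&(Z>5)&(Z<18); print("seat",*circ(P[b][:,:2]),np.median(Z[b]))
    s=near(422,-3,30)&(Z>62)&(Z<80); print("spindle",s.sum(),P[s].mean(0) if s.any() else 0)
    k=near(600,-125,110)&(H>18)&(H<38)&(S>110)&(Z>89)&(Z<100); print("card",k.sum(),rect(P[k][:,:2]),np.median(Z[k]))
    f=near(600,-125,110)&(Z>15)&(Z<28); print("foot",rect(P[f][:,:2]))
    g=near(634,174,80)&(Z>80)&(Z<100)&(V<70); print("grips",g.sum(),rect(P[g][:,:2]) if g.sum()>4 else 0,np.median(Z[g]))
    o=near(634,174,80)&(Z>24)&(H<20)&(S>150); print("orange",o.sum(),P[o].mean(0))
    for nm,(x,y) in dict(tape=(425,-165),carton=(740,20),tub=(560,-300)).items():
        t=near(x,y,90)&(Z>38)&(Z<60); print(nm,rect(P[t][:,:2]) if t.sum()>9 else 0)
Rd=lambda a:np.array([[np.cos(a),np.sin(a),0],[np.sin(a),-np.cos(a),0],[0,0,-1.]])
for p in[(422,-3),(395,308),(634,174),(590,-122)]:
  for zz in(27,150):
    print(p,zz,[int(a) for a in range(-180,180,15) if bot.ik([*p,zz],Rd(np.radians(a))) is not None])
E
```

```text
top roll 331 [391.80902294 293.50813338] 54.27043476764349 50.369825805209985
seat [416.54074769  -4.97766646] 93.33361505554772 12.78610699715631
spindle 71 [416.45591693  -5.40906212  69.59146207]
card 150 ((642.5645751953125, -140.00772094726562), (5.101105213165283, 108.70242309570312), 15.25827693939209) 95.28858895395786
foot ((642.4725952148438, -140.12380981445312), (51.042572021484375, 129.98606872558594), 15.385394096374512)
grips 132 ((632.4550170898438, 179.5573272705078), (51.73955535888672, 30.38233184814453), 24.52530860900879) 94.14905290154792
orange 182 [640.94408321 179.94601694  66.93127814]
tape ((433.9689025878906, -228.17449951171875), (64.44937133789062, 49.53990173339844), 6.482004165649414)
carton ((768.2454223632812, 16.964332580566406), (100.70597076416016, 70.94153594970703), 80.18997955322266)
tub ((570.0280151367188, -376.3343811035156), (55.54176712036133, 17.95787239074707), 6.525989532470703)
scene roll 148 [339.80152246 266.19083913] 158.94260325239807 48.138254317344945
seat [420.05748132  -4.62634199] 93.14989616397499 10.006553417066414
spindle 2
[... 1151 characters left out ...]
, 90, 105, 120, 135, 150, 165]
(395, 308) 150 [-180, -165, -150, -135, -120, -105, -90, -75, -60, -45, -30, -15, 0, 15, 30, 45, 60, 75, 90, 105, 120, 135, 150, 165]
(634, 174) 27 [-180, -165, -150, -135, -120, -105, -90, -75, -60, -45, -30, -15, 0, 15, 30, 45, 60, 75, 90, 105, 120, 135, 150, 165]
(634, 174) 150 [-180, -165, -150, -135, -120, -105, -90, -75, -60, -45, -30, -15, 0, 15, 30, 45, 60, 75, 90, 105, 120, 135, 150, 165]
(590, -122) 27 [-180, -165, -150, -135, -120, -105, -90, -75, -60, -45, -30, -15, 0, 15, 30, 45, 60, 75, 90, 105, 120, 135, 150, 165]
(590, -122) 150 [-180, -165, -150, -135, -120, -105, -90, -75, -60, -45, -30, -15, 0, 15, 30, 45, 60, 75, 90, 105, 120, 135, 150, 165]
```

```bash
cat >> vis.py <<'E'
def Ry(phi): # tool down, jaws opening along angle phi (deg)
    a=np.radians(phi); c,s=np.cos(a),np.sin(a); return np.array([[-s,c,0],[c,s,0],[0,0,-1.]])
E
python3 - <<'E'
from vis import *
from rig import bot
print(bot.observe()["force"])
for nm,p in(("wroll",(393,293)),("wseat",(418.5,-5))):
    bot.reach([*p,220],Ry(24.5)); bot.dwell(.3)
    im,d,K,T=grab(bot,"wrist"); np.savez(nm+".npz",im=im,d=d,K=K,T=T)
    cv2.imwrite(f"pics/{nm}.png",im[:,:,::-1])
    print(K,T,bot.observe()["clock"],bot.observe()["ee_pos"])
a,b=[cv2.resize(cv2.imread(f"pics/{n}.png"),(400,300)) for n in("wroll","wseat")]; cv2.imwrite("pics/w.png",np.hstack([a,b]))
E
```

```text
[-0.25320992  0.36822569 -1.18654037]
[np.float64(350.32037380240985), 317.83104684523033, 236.7289498793526] [[ 9.09686218e-01  3.91797658e-01  1.37715574e-01  3.57985655e+02]
 [ 4.15291429e-01 -8.59803298e-01 -2.97104895e-01  3.70889422e+02]
 [ 2.00330293e-03  3.27464326e-01 -9.44861420e-01  3.62315739e+02]
 [ 0.00000000e+00  0.00000000e+00  0.00000000e+00  1.00000000e+00]] 1.9583 [392.95177566 293.50294742 219.91529959]
[np.float64(350.32037380240985), 317.83104684523033, 236.7289498793526] [[ 9.09402259e-01  3.92407212e-01  1.37855400e-01  3.83712916e+02]
 [ 4.15913172e-01 -8.59533607e-01 -2.97015508e-01  7.30185362e+01]
 [ 1.94032217e-03  3.27442450e-01 -9.44869132e-01  3.62350877e+02]
 [ 0.00000000e+00  0.00000000e+00  0.00000000e+00  1.00000000e+00]] 3.4583 [418.62966498  -4.34925298 219.93353511]
```

View pics/w.png

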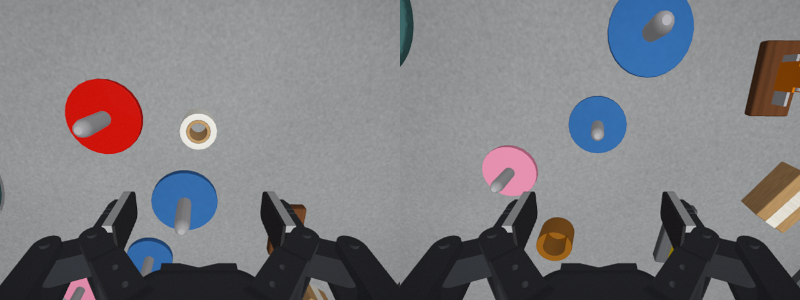

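Left view: the roll at half-scale (198,131), between the fingers. Right view: the small blue foot at (597,124). I'll measure both from this same camera and viewpoint.

```bash
python3 - <<'E'
from vis import *
for n in("wroll","wseat"):
    z=np.load(n+".npz"); im,d,K,T=z["im"],z["d"],z["K"],z["T"]
    P=cloud(im,d,K,T); h=hsv(im); H,S,V=h[...,0],h[...,1],h[...,2]; X,Y,Z=P[...,0],P[...,1],P[...,2]
    near=lambda x,y,r:(np.hypot(X-x,Y-y)<r)&(d>0)
    if n=="wroll":
        r=near(392,293,50)&(Z>44)&(Z<56); print("roll",r.sum(),circ(P[r][:,:2]),np.median(Z[r]))
        m=(r&(S<60)&(V>100)).astype(np.uint8); c=max(cv2.findContours(m,0,2)[0],key=len)[:,0]
        print("  ray",circ(np.array([ray(K,T,*q,50)[:2] for q in c])))
        t=near(392,293,27)&(Z>20)&(S<80)&(V>60); print(t.sum())
    else:
        m=((H>95)&(H<125)&(S>120)&near(418,-5,80)).astype(np.uint8); c=max(cv2.findContours(m,0,2)[0],key=len)[:,0]
        f=near(418,-5,70)&(Z>8)&(Z<17); print("seat",circ(P[f&(m>0)][:,:2]),np.median(Z[f]),"ray",circ(np.array([ray(K,T,*q,12)[:2] for q in c])))
        s=near(418,-5,30)&(Z>55)&(Z<80); print("spindle",s.sum(),P[s].mean(0),P[s&(Z>69)].mean(0),Z[s].max())
E
```

```text
roll 2206 (array([391.83586007, 295.35733565]), np.float64(54.997705334127346)) 49.53090001399724
  ray (array([391.59653551, 295.82148874]), np.float64(54.999236266753755))
1555
seat (array([417.01499696,  -2.87863608]), np.float64(94.30936634764949)) 11.713351504299169 ray (array([416.88233381,  -2.73371451]), np.float64(94.20259573962605))
spindle 395 [415.65596429  -0.9709674   67.19118528] [416.42854196  -2.7013491   70.92549072] 73.32869353999229
```

```bash
python3 - <<'E'
from vis import *
from rig import bot
R=Ry(24.5)
bot.reach([392,295.5,90],R); bot.movel([392,295.5,10],R,rate=120); bot.close_gripper(35); o=bot.observe(); print(o["opening"],o["ee_pos"])
bot.movel([392,295.5,130],R,rate=150); bot.reach([417,-2.8,130],R); bot.dwell(.3)
im,d,K,T=grab(bot,"wrist"); o=bot.observe(); print(o["ee_pos"],o["opening"],o["force"],o["clock"])
np.savez("hold.npz",im=im,d=d,K=K,T=T); cv2.imwrite("pics/hold.png",im[:,:,::-1])
P=cloud(im,d,K,T);h=hsv(im);S,V=h[...,1],h[...,2]
r=(d>0)&(np.hypot(P[...,0]-417,P[...,1]+3)<40)&(P[...,2]>160)&(P[...,2]<180)&(S<60)&(V>110)
print(r.sum(),np.median(P[...,2][r])); 
if r.sum()>20: print(circ(P[r][:,:2]))
E
```

```text
56.01599813236563 [392.29853199 295.77610812  10.98558087]
[417.18059862  -2.04105743 129.97549759] 55.63467460932905 [-0.62191605  0.00929449 -1.26260814] 8.3583
10959 168.4834478990415
(array([417.79872304,  -0.73561346]), np.float64(60.352158151176646))
```

View pics/hold.png

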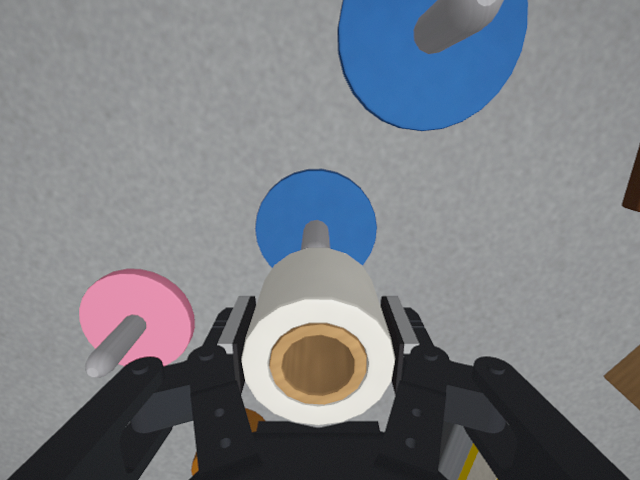

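The roll is held with its rim centre near (317,362) and the small blue foot behind it at (316,225). I'll measure the in-hand offset from the core outline.

```bash
python3 - <<'E'
from vis import *
z=np.load("hold.npz"); im,d,K,T=z["im"],z["d"],z["K"],z["T"]
P=cloud(im,d,K,T);h=hsv(im);H,S,V=h[...,0],h[...,1],h[...,2]
win=np.zeros((480,640),bool);win[310:415,255:385]=1
m=(win&(S>70)&(H<25)).astype(np.uint8); m=cv2.morphologyEx(m,3,np.ones((9,9)))
c=max(cv2.findContours(m,0,2)[0],key=len)[:,0]; print("core img",cv2.fitEllipse(c))
rim=win&(S<40)&(V>190); zr=np.median(P[...,2][rim]); print("rim",rim.sum(),zr, np.polyfit(P[...,0][rim]-417,P[...,2][rim],1)[0],np.polyfit(P[...,1][rim],P[...,2][rim],1)[0])
for zz in(zr,170): print(zz,circ(np.array([ray(K,T,*q,zz)[:2] for q in c])))
b=((H>95)&(H<125)&(S>120)&(P[...,2]<25)&(np.hypot(P[...,0]-417,P[...,1]+3)<60)).astype(np.uint8)
c=max(cv2.findContours(b,0,2)[0],key=len)[:,0]; c=c[c[:,1]<240]; A=np.array([ray(K,T,*q,12)[:2] for q in c])
s=np.linalg.lstsq(np.c_[2*A,np.ones(len(A))],(A**2).sum(1),rcond=None)[0]; print("seat",s[:2],2*np.sqrt(s[2]+s[:2]@s[:2]))
E
```

```text
core img ((317.8482360839844, 363.0546569824219), (80.72240447998047, 96.86920928955078), 89.4809799194336)
rim 6241 168.65124531449112 -0.2391366720241589 0.31934762271919287
168.65124531449112 (array([417.65809038,  -1.58936074]), np.float64(35.21762724144171))
170 (array([417.19890797,  -0.59175083]), np.float64(34.77604701437004))
seat [411.32372457  11.8514694 ] 71.10453159087126
```

```bash
python3 - <<'E'
from vis import *
z=np.load("hold.npz"); im,d,K,T=z["im"],z["d"],z["K"],z["T"]
P=cloud(im,d,K,T);v,u=np.mgrid[:480,:640]
e=np.hypot((u-317.8)/48.4,(v-363)/40.4); m=(e>1.1)&(e<1.35)&(d>0)
q=P[m]; 
for _ in range(3):
    c=np.linalg.lstsq(np.c_[q[:,:2]-[417,-1],np.ones(len(q))],q[:,2],rcond=None)[0]; r=q[:,2]-np.c_[q[:,:2]-[417,-1],np.ones(len(q))]@c; print(c,r.std(),len(q)); q=q[abs(r)<2*r.std()+.1]
t=Ry(24.5)[:,:2]; print("slope tool x,y",c[:2]@t[:2])
for a in((317,320),(317,408),(262,363),(373,363)): print(a,np.round(P[a[1],a[0]],1),im[a[1],a[0]])
E
```

```text
[1.30031488e-06 1.56426794e-03 1.68715439e+02] 0.5121488118603528 3730
[2.41900435e-04 1.89565234e-03 1.68718307e+02] 0.46712642390290465 3622
[1.11197912e-04 2.02787223e-03 1.68719725e+02] 0.4509573580050944 3566
slope tool x,y [0.00179917 0.00094213]
(317, 320) [409.6  15.3 168.7] [230 228 221]
(317, 408) [425.7 -20.  168.2] [234 233 226]
(262, 363) [399.1  -9.  168.7] [231 230 222]
(373, 363) [435.1   7.5 168.9] [230 228 222]
```

```bash
python3 - <<'E'
from vis import *
from rig import bot
R=Ry(24.5); p=[416.3,-4.0]
bot.movel([*p,98],R,rate=80); bot.dwell(.2); f0=bot.observe()
print(f0["ee_pos"],f0["force"])
s=bot.movel([*p,50],R,rate=50,f_stop=12); o=bot.observe(); print(s,o["ee_pos"],o["force"])
if not s:
    s=bot.movel([*p,20],R,rate=40,f_stop=12); o=bot.observe(); print(s,o["ee_pos"],o["force"],o["wrist_torque"],o["opening"])
print(o["clock"])
E
```

```text
[416.67395996  -3.98425336  98.4089313 ] [ 0.59851648  0.162619   -1.39005405]
False [416.45355391  -4.03604854  50.1729631 ] [ 1.05927217  0.96211339 -0.30928799]
True [416.09802528  -4.03073229  22.60287842] [-0.57557976 -0.282012    5.68082318] [-0.02225322  0.04704564 -0.00293998] 55.77793085723381
10.875
```

Contact came at TCP z 22.6 against 23 expected for a seated roll. I'll release, check it, and then look at the clip.

```bash
python3 - <<'E'
from vis import *
from rig import bot
R=Ry(24.5)
bot.open_gripper(); bot.dwell(.3); bot.movel([416.3,-4,220],R,rate=200); bot.dwell(.2)
im,d,K,T=grab(bot,"wrist"); cv2.imwrite("pics/seated.png",im[:,:,::-1]); P=cloud(im,d,K,T); S=hsv(im)[...,1]
r=(d>0)&(np.hypot(P[...,0]-417,P[...,1]+3)<45)&(P[...,2]>55)&(P[...,2]<67)&(S<60); print("roll",r.sum(),np.median(P[...,2][r]),circ(P[r][:,:2]))
s=(d>0)&(np.hypot(P[...,0]-417,P[...,1]+3)<14)&(P[...,2]>68)&(P[...,2]<78); print("spin",s.sum(),P[s].mean(0))
bot.reach([633.5,179,220],R); bot.dwell(.3)
im2,d,K,T=grab(bot,"wrist"); np.savez("wclip.npz",im=im2,d=d,K=K,T=T); print(bot.observe()["clock"],bot.observe()["ee_pos"])
P=cloud(im2,d,K,T);h=hsv(im2)
m=(d>0)&(np.hypot(P[...,0]-633,P[...,1]-179)<60)
g=m&(P[...,2]>82)&(P[...,2]<100)&(h[...,2]<75); print("grips",g.sum(),rect(P[g][:,:2]),np.percentile(P[...,2][g],[5,50,95]))
b=(d>0)&(np.hypot(P[...,0]-633,P[...,1]-174)<80)&(P[...,2]>13)&(P[...,2]<23); print("park",rect(P[b][:,:2]))
cv2.imwrite("pics/w2.png",cv2.resize(np.hstack([im,im2])[:,:,::-1],(800,300)))
E
```

```text
roll 1913 61.530175323246056 (array([416.63813302,  -3.85581003]), np.float64(54.96265732197026))
spin 216 [416.46669344  -2.95927686  70.30842255]
14.4167 [633.25206191 178.28192269 220.33097116]
grips 663 ((632.4287109375, 180.638916015625), (49.048770904541016, 30.61113739013672), 24.14509391784668) [91.63160154 93.9430954  95.41518799]
park ((634.408935546875, 175.60458374023438), (59.989280700683594, 109.68746948242188), 24.205533981323242)
```

View pics/w2.png

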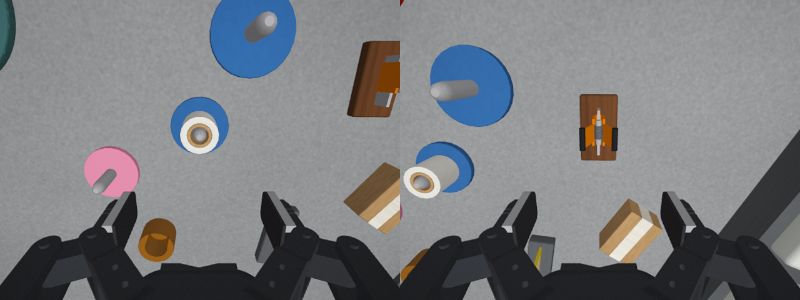

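The left view shows the roll seated: top at z 61.5 (62 expected), about 1 mm off the spindle axis. The right view shows the clip upright and centred on the block at half-scale (598,131). Now squeeze and lift.

```bash
python3 - <<'E'
from vis import *
from rig import bot
R=Ry(24.3); p=[632.6,180.3]
bot.movel([*p,120],R,rate=120); 
s=bot.movel([*p,70],R,rate=70,f_stop=10); print(s,bot.observe()["force"])
if not s:
    bot.close_gripper(30); bot.dwell(.2); o=bot.observe(); print(o["opening"],o["ee_pos"],o["force"])
    if o["opening"]<38:
        s=bot.movel([*p,130],R,rate=80,f_stop=15); bot.dwell(.2); o=bot.observe(); print(s,o["opening"],o["ee_pos"],o["force"],o["clock"])
        im,d,K,T=grab(bot,"wrist"); np.savez("hclip.npz",im=im,d=d,K=K,T=T); cv2.imwrite("pics/hclip.png",im[:,:,::-1])
        im,d,K,T=grab(bot,"scene"); np.savez("hscene.npz",im=im,d=d,K=K,T=T); cv2.imwrite("pics/hsc.png",im[:,:,::-1])
E
```

```text
False [0.20430301 0.16263111 0.4482085 ]
29.205947283343196 [637.36267234 182.1060829   73.63076793] [ 1.76795315  0.72383947 10.99545178]
True 29.401838570727097 [636.94669117 182.30814183  74.75817359] [2.02021415 0.99560589 1.01556994] 17.475
```

View pics/hclip.png

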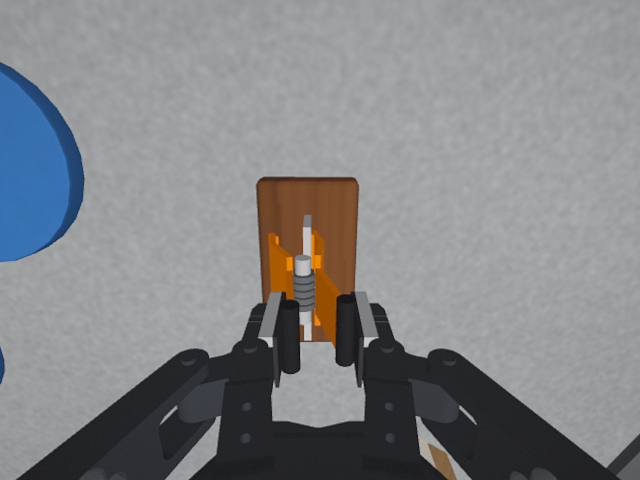

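The clip is squeezed but the tool sits to the right: the axle at (303,285) is left of the grips' mid-point (318,333), so the clip is probably tilted. The arm was also pushed about 5 mm sideways. I'll measure before going on.

```bash
python3 - <<'E'
from vis import *
from rig import bot
z=np.load("hclip.npz"); im,d,K,T=z["im"],z["d"],z["K"],z["T"]; P=cloud(im,d,K,T); h=hsv(im)
t=Ry(24.3)
c=np.array([636.95,182.3,0])
L=(P-c)@t*[1,1,-1]  # tool x, tool y, z
for nm,(a,b,c2,e) in dict(lbar=(282,303,298,368),rbar=(339,298,354,362),spring=(296,275,312,305)).items():
    q=L[b:e,a:c2].reshape(-1,3); print(nm,np.round(np.percentile(q,[5,50,95],axis=0),1).tolist())
H,S,V=h[...,0],h[...,1],h[...,2]
o=(d>0)&(H<20)&(S>200)&(V>150)&(P[...,2]>20); q=L[o]
for lo in range(20,90,10):
    w=q[(q[:,2]>=lo)&(q[:,2]<lo+10)]
    if len(w)>5: print(lo,len(w),np.round(np.percentile(w[:,1],[2,50,98]),1))
print(bot.observe()["ee_pos"],bot.observe()["force"],bot.observe()["opening"],bot.observe()["eef_rot"][:,2])
z=np.load("hscene.npz");cv2.imwrite("pics/hs2.png",cv2.resize(z["im"][210:330,380:500][:,:,::-1],(600,600),interpolation=2))
E
```

```text
lbar [[-10.4, -13.7, 97.8], [3.5, -10.8, 100.0], [15.4, -8.1, 101.1]]
rbar [[-10.9, 9.0, 94.0], [2.8, 11.7, 95.7], [15.3, 14.6, 97.0]]
spring [[-3.7, -9.9, 60.1], [3.8, -6.2, 62.1], [10.5, -2.7, 63.5]]
20 180 [-27.6  -2.2   0.7]
30 110 [-25.3   0.6   4. ]
40 406 [-25.  -22.1   3.2]
50 597 [-20.2 -15.9   2.5]
60 304 [-15.2  -0.2   4.5]
70 234 [-13.7   4.    7.6]
80 233 [-12.9   7.    9.1]
[636.94221671 182.30771158  74.68527244] [2.38278783 0.08484954 0.11947158] 29.026604681274573 [ 0.00942531  0.00316146 -0.99995058]
```

View pics/hs2.png

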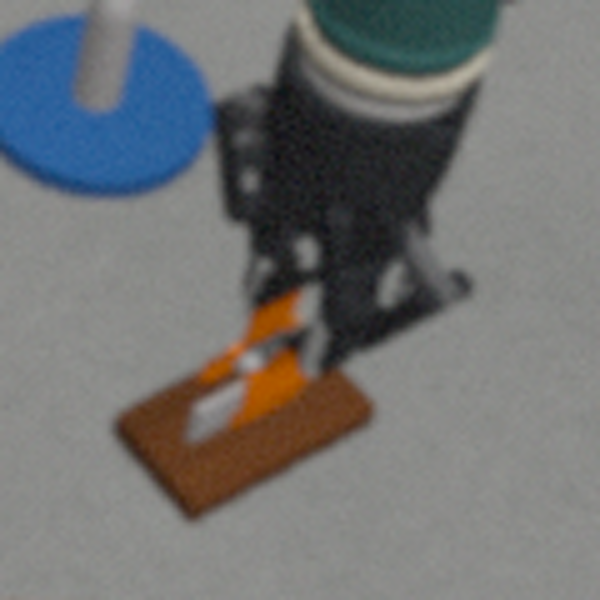

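Bar heights of 100 and 96, and the axle's 6 mm offset, agree on a tilt of about 0.185 rad about the axle direction, with the jaws open. I'll turn the tool by that amount about the jaw mouth, so the clip stands upright, and then lift.

```bash
cat >> vis.py <<'E'
from scipy.spatial.transform import Rotation
def Rt(phi,th): # tool down with jaws along phi, then turned th (rad) raising the +y finger
    a=np.radians(phi); return Rotation.from_rotvec(th*np.array([np.sin(a),-np.cos(a),0])).as_matrix()@Ry(phi)
E
python3 - <<'E'
from vis import *
from rig import bot
ey=Ry(24.3)[:2,1]; p0=bot.observe()["ee_pos"]; R=Rt(24.3,.185)
q=p0[:2]-1.4*ey
s=bot.movel([*q,79.5],R,rate=20,f_stop=25); o=bot.observe(); print(s,o["ee_pos"],o["force"],o["opening"])
if not s:
    s=bot.movel([*q,145],R,rate=80,f_stop=25); bot.dwell(.3); o=bot.observe(); print(s,o["ee_pos"],o["force"],o["opening"],o["clock"])
    im,d,K,T=grab(bot,"wrist"); np.savez("h2.npz",im=im,d=d,K=K,T=T); cv2.imwrite("pics/h2.png",im[:,:,::-1])
E
```

```text
False [634.03808413 180.90133549  78.81559075] [-0.31459898  0.32168962 -0.63372088] 29.424760866749462
False [635.46116636 181.64349019 144.50202139] [ 0.09892165 -0.26452372  0.51329734] 28.981185515003975 19.2333
```

View pics/h2.png

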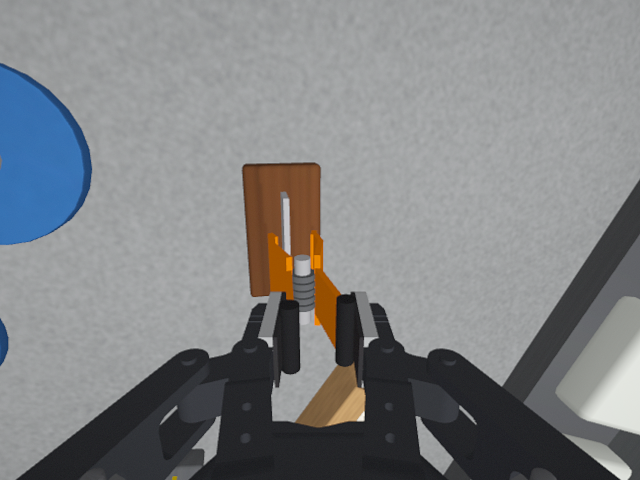

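The clip is lifted clear, jaws open (left jaw edge at (272,240), right at (317,235)), held as before. I'll check that it is upright, where the mouth is, and re-measure the card.

```bash
python3 - <<'E'
from vis import *
from rig import bot
z=np.load("h2.npz"); im,d,K,T=z["im"],z["d"],z["K"],z["T"]; P=cloud(im,d,K,T); h=hsv(im); o=bot.observe()
F=np.c_[[-.4115,.9114,0],[.9114,.4115,0],[0,0,1]]   # level frame: along axle, across, up
L=(P-o["ee_pos"])@F
for nm,(a,b,c2,e) in dict(lbar=(282,303,298,368),rbar=(339,298,354,362),spring=(296,275,312,305)).items():
    print(nm,np.round(np.median(L[b:e,a:c2].reshape(-1,3),axis=0),1))
H,S,V=h[...,0],h[...,1],h[...,2]
m=(d>0)&(H<20)&(S>200)&(V>100)&(abs(L[...,1])<40)&(L[...,2]>-70)&(np.arange(480)[:,None]<345); q=L[m]
for lo in range(-65,20,5):
    w=q[(q[:,2]>=lo)&(q[:,2]<lo+5)]
    if len(w)>8: print(lo,len(w),"y",np.round(np.percentile(w[:,1],[2,25,75,98]),1),"x",np.round(np.percentile(w[:,0],[2,98]),1))
print(o["ee_pos"],o["eef_rot"])
z=np.load("hscene.npz"); 
E
```

```text
lbar [  3.6 -15.2  22.9]
rbar [ 2.9  7.7 22.6]
spring [  3.8  -4.2 -13.7]
-55 82 y [-19.2 -19.  -17.    8.3] x [-14.3  20.8]
-50 176 y [-18.    4.8   6.2   8.3] x [ 0.1 20.7]
-45 62 y [-18.8 -16.    7.1   9.2] x [11.9 20.8]
-40 129 y [-19.3 -19.  -17.5   9.4] x [-5.9 20.8]
-35 221 y [-18.5 -17.9 -16.1   9.3] x [-4.8 20.7]
-30 211 y [-16.8 -16.2 -14.5   7.2] x [-2.1 20.7]
-25 199 y [-15.4 -14.7 -13.7   5.4] x [-0.3 20.9]
-20 352 y [-13.6 -12.5   2.6   5.1] x [-18.3  20.5]
-15 199 y [-12.8   2.    2.5   4.6] x [-12.2  13.9]
-10 209 y [-13.1   2.6   3.    5.3] x [-11.6  13.7]
-5 211 y [-13.6   3.2   3.7   5.7] x [-10.7  13.7]
0 239 y [-13.9   3.7   4.3   6.3] x [-10.9  13.8]
5 269 y [-14.5   4.4   4.9   6.9] x [-10.7  13.8]
10 166 y [-14.7   4.9   5.3   7. ] x [-10.3  13.8]
15 28 y [-14.4   4.1   4.3   6.3] x [-4.3 15.4]
[635.52970118 181.60098724 144.61836809] [[-4.11418353e-01  8.96000035e-01  1.67089426e-01]
 [ 9.11446619e-01  4.04445036e-01  7.54272769e-02]
 [ 4.35379535e-06  1.83325258e-01 -9.83052313e-01]]
```

The clip is now upright (bars level within 0.3 mm) and the mouth is about 4.6 mm off and 55 mm below the TCP. Next, hover over the card and measure the edge from near.

```bash
python3 - <<'E'
from vis import *
from rig import bot
phi=15.1; a=np.radians(phi); ex=np.array([-np.sin(a),np.cos(a)]); ey=np.array([np.cos(a),np.sin(a)])
p=bot.observe()["ee_pos"]; bot.movel([*p[:2],178],None,rate=100)
c=np.array([643.2,-139.]); t=c-1.5*ex+4.6*ey; R=Rt(phi,.185)
bot.movel([*t,178],R,rate=150); bot.dwell(.5)
im,d,K,T=grab(bot,"wrist"); o=bot.observe(); np.savez("h3.npz",im=im,d=d,K=K,T=T); cv2.imwrite("pics/h3.png",im[:,:,::-1])
print(t,o["ee_pos"],o["opening"],o["clock"],o["force"])
F=np.c_[[*ex,0],[*ey,0],[0,0,1]]; P=cloud(im,d,K,T); L=(P-o["ee_pos"])@F; h=hsv(im); H,S,V=h[...,0],h[...,1],h[...,2]
k=(d>0)&(H>20)&(H<36)&(S>110)&(P[...,2]>90)&(P[...,2]<100); print("card top",k.sum(),np.median(P[...,2][k]),"x",np.percentile(L[...,0][k],[1,99]),"y fit",np.polyfit(L[...,0][k],L[...,1][k],1),np.percentile(L[...,1][k],[2,50,98]))
for nm,(a_,b,c2,e) in dict(lbar=(282,303,298,368),rbar=(339,298,354,362),spring=(296,275,312,305)).items(): print(nm,np.round(np.median(L[b:e,a_:c2].reshape(-1,3),axis=0),1))
m=(d>0)&(H<18)&(S>200)&(V>100)&(abs(L[...,1])<40)&(L[...,2]<-35)&(L[...,2]>-62)&(np.arange(480)[:,None]<345)
print("jaw y",np.percentile(L[...,1][m],[2,98]),L[...,2][m].min())
E
```

```text
[ 648.03193087 -139.24988821] [ 648.0307321  -139.26440715  177.98597073] 28.932034864607672 22.6083 [ 0.11937395  0.12810497 -1.207008  ]
card top 614 94.64185796097546 x [-4.27380829 56.62963557] y fit [ 7.24692713e-04 -5.03714699e+00] [-6.93054344 -5.00182276 -2.92450255]
lbar [  3.9 -15.2  23. ]
rbar [ 3.   7.7 22.7]
spring [  3.9  -4.1 -13.6]
jaw y [-19.1481145    9.13581738] -53.18776918678083
```

View pics/h3.png

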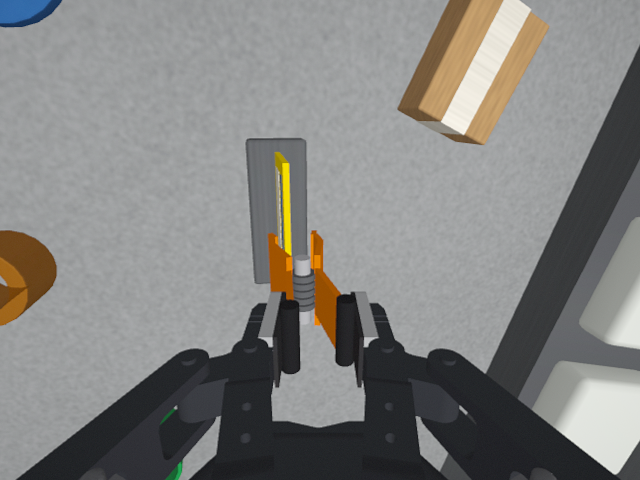

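The view shows the card edge running up between the jaws: edge and jaw mid-line both at -5.0 mm, parallel within 0.001 rad, and the middle along the edge also agrees. Lower.

```bash
python3 - <<'E'
from vis import *
from rig import bot
phi=15.1; a=np.radians(phi); ex=np.array([-np.sin(a),np.cos(a)]); ey=np.array([np.cos(a),np.sin(a)])
p=[648.03,-139.25]; R=Rt(phi,.185)
s=bot.movel([*p,136.5],R,rate=40,f_stop=6); bot.dwell(.6)
im,d,K,T=grab(bot,"wrist"); o=bot.observe(); print(s,o["ee_pos"],o["force"],o["opening"],abs(o["joint_vel"]).max(),o["clock"])
F=np.c_[[*ex,0],[*ey,0],[0,0,1]]; P=cloud(im,d,K,T); L=(P-o["ee_pos"])@F; h=hsv(im); H,S,V=h[...,0],h[...,1],h[...,2]
k=(d>0)&(H>20)&(H<36)&(S>110)&(P[...,2]>90)&(P[...,2]<100); print("card",k.sum(),np.percentile(L[...,1][k],[2,50,98]),np.percentile(L[...,0][k],99))
for nm,(a_,b,c2,e) in dict(lbar=(282,303,298,368),rbar=(339,298,354,362),spring=(296,275,312,305)).items(): print(nm,np.round(np.median(L[b:e,a_:c2].reshape(-1,3),axis=0),1))
m=(d>0)&(H<18)&(S>200)&(V>100)&(abs(L[...,1])<40)&(L[...,2]<-35)&(L[...,2]>-62)&(np.arange(480)[:,None]<345)
print("jaw y",np.percentile(L[...,1][m],[2,98]),"z",P[...,2][m].min())
cv2.imwrite("pics/end.png",im[140:440,160:480,::-1])
im,d,K,T=grab(bot,"top"); P=cloud(im,d,K,T); r=(d>0)&(np.hypot(P[...,0]-416.5,P[...,1]+5)<35)&(P[...,2]>55)&(P[...,2]<68)&(hsv(im)[...,1]<60); print("roll top",r.sum(),np.median(P[...,2][r]),circ(P[r][:,:2]))
E
```

```text
False [ 648.00161966 -139.24110959  136.48074327] [ 0.43574057  0.36447072 -0.72355997] 29.062584992292454 0.12904580692836506 24.4417
card 717 [-6.95654916 -5.22031474 -2.99109926] 56.68172725516622
lbar [  3.6 -15.2  23. ]
rbar [ 2.9  7.7 22.6]
spring [  4.   -4.2 -13.5]
jaw y [-19.09912302   9.25914652] z 82.73491685230522
roll top 403 62.8087756848123 (array([416.69219454,  -5.93505706]), np.float64(54.51863018535228))
```

View pics/end.png

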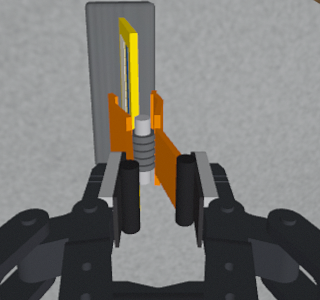

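The card runs between the open jaws at crop (130,100), clear of both sides, and there is no contact force. Handing in.

```bash
python3 -c "
from rig import bot
bot.finish_job(); o=bot.observe(); print(o['clock'],o['opening'],o['force'])"
```

```text
the job is handed in; nothing more can be done
the job is handed in; nothing more can be done
```

I handed the job in at about 24.5 s of the 64 s allowed, with the clip held open over the card. No verdict is reported. I did not measure the lever angle itself or re-check the bystanders at the end; the arm kept clear of them throughout.

- **Label roll:** it is seated on the small blue spindle and released. Its top measured 61.5 mm and 62.8 mm high in two cameras, against 62 expected, and it sits about 1 mm off the axis.
- **Clip squeeze:** the first squeeze tilted the clip by about 0.185 rad and pushed the arm about 5 mm sideways. The lift then stopped early on its force limit. I turned the tool by the same angle to stand the clip upright, then lifted it clear. The grips' heights then differed by 0.3–0.4 mm.
- **Over the card:** at the last check the jaw mid-line and card edge agreed to about 0.3 mm across and about 1 mm along. The jaw tips are about 12–14 mm below the card edge. The clip is square to the card, and the tool force showed no contact.
- **Unexplained reading:** the fingers read 29 mm at the squeeze, below the 33 mm given for the stop. The jaw tips still look fully parted, about 28 mm over their outsides.

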